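Send two sample cassettes down the pass-out chute

TASK

Send both sample cassettes down the sloping chute: put the green one into the wide loading bay at the top, turned so that its yellow lip passes over the low orange wall, let it go so that it slides under the steel gauge posts to the stop at the bottom, then do the same with the white one so that it comes to rest right behind the green. Leave the jar, the vial rack and the syringe where they are.

Things in the scene. Friction and masses are not known exactly. Their poses are not given: they have to be found in the camera images.
- green_cassette: Green sample cassette: closed box 84 long (x) x 56 wide (y) x 36 mm high, 0.2 to 0.35 kg, flat on the bench; its ends are alike. Origin: centre of underside, z up. Yellow lip along its +y side only, out to y = +42 mm, 14 to 22 mm above the underside. To lift: black grip rib on top, centred, 16 mm wide (y), 50 mm long (x), 36 to 72 mm above the underside. Starts at any yaw from -3.37 to 0.23 rad.
- white_cassette: White sample cassette: closed box 84 long (x) x 56 wide (y) x 36 mm high, 0.2 to 0.35 kg, flat on the bench; its ends are alike. Origin: centre of underside, z up. Yellow lip along its +y side only, out to y = +42 mm, 14 to 22 mm above the underside. To lift: black grip rib on top, centred, 16 mm wide (y), 50 mm long (x), 36 to 72 mm above the underside. Starts at any yaw from -3.37 to 0.23 rad.
- green_cassette_lip (a point): Middle of the outer edge of the green cassette's yellow lip: 42 mm to the +y side of the cassette's origin, 18 mm above its underside.
- white_cassette_lip (a point): The same point on the white cassette's yellow lip.
- channel: Fixed chute, a slippery trough sloping 22 degrees down, roughly to world -y; a cassette slides as soon as it is let go (friction about 0.15). Origin: on the floor's centre line at the inner face of the end stop (30 mm high, at the bottom), 30 mm above the bench. x along the floor downhill, y left seen downhill, z square to the floor (axes tilt with the slope). The floor runs from x = 0 up to x = -310 mm.
- bay (a point): Middle of the loading bay, on the floor at channel x = -245 mm, y = 0; a good place for a cassette's origin when letting go. Axes as the channel's. The bay is x = -310 to -200 mm; its clear width narrows evenly from 84 mm at the top to 64 mm, then stays 64 mm to the stop. Back edge at the top: 10 mm high, 4 mm thick.
- orange_wall (a point): Top of the low orange wall at the channel's +y (left) side, at channel x = -100 mm. Walls are 4 mm thick; orange is 10 mm high, the blue one on the -y side 36 mm. A cassette lying along the channel with its lip (+y side) to the channel's +y side slides down; turned end for end or across, it jams. At the end the green one's origin is at channel x = -42 mm, the white one's at -126 mm.
- gauge (a point): Middle of the steel gauge, on the floor at channel x = -182 mm. Two posts outside the walls carry plates 8 mm thick over the left and right edges (undersides 43 mm, tops 67 mm above the floor), with a 36 mm slot between for the grip rib. Only a cassette lying flat gets under. The posts stand at y = -36 to -42 and +48 to +54 mm.
- amber_jar: Amber jar, 60 mm across, 85 mm high, standing; origin at the centre of its underside. Bystander.
- vial_rack: White rack with twelve holes, 100 x 130 x 35 mm; origin at the centre of its underside. Bystander.
- syringe: Lying plastic syringe with green plunger, about 120 mm long, along its x; origin under the barrel. Bystander.

How it is judged (in metres and radians):
On the way, in this order (a step that is already met when the one before it is completed fails the run):
1. the green cassette is down in the loading bay (x of green_cassette in the frame of channel between -0.3 and -0.19 m and y of green_cassette in the frame of channel between -0.014 and 0.014 m and z of green_cassette in the frame of channel between -0.01 and 0.025 m).
2. the green cassette has slid to the stop, lip over the orange wall (x of green_cassette in the frame of channel between -0.05 and -0.034 m and y of green_cassette in the frame of channel between -0.008 and 0.008 m and z of green_cassette in the frame of channel between -0.006 and 0.008 m and y of green_cassette_lip in the frame of channel above 0.025 m and angle between the x axis of green_cassette and the x axis of channel, either way round below 0.12 rad and angle between the z axis of green_cassette and the z axis of channel, either way round below 0.12 rad), for 0.1 s.
3. the white cassette is down in the loading bay (x of white_cassette in the frame of channel between -0.3 and -0.19 m and y of white_cassette in the frame of channel between -0.014 and 0.014 m and z of white_cassette in the frame of channel between -0.01 and 0.025 m).
4. the white cassette has slid down behind the green one (x of white_cassette in the frame of channel between -0.138 and -0.114 m and y of white_cassette in the frame of channel between -0.008 and 0.008 m and z of white_cassette in the frame of channel between -0.006 and 0.008 m and y of white_cassette_lip in the frame of channel above 0.025 m and angle between the x axis of white_cassette and the x axis of channel, either way round below 0.12 rad and angle between the z axis of white_cassette and the z axis of channel, either way round below 0.12 rad), for 0.1 s.
At the end, for the whole second after the job is handed in: Both cassettes lie flat on the channel floor at rest (under 20 mm/s), lips on the orange side, within 8 mm sideways and 0.12 rad of the channel: the green one against the stop (origin within 8 mm of 42 mm from it), the white one right behind it (origin within 12 mm of 126 mm from the stop) (all of step 2 and all of step 4 and linear speed of each of green_cassette, white_cassette below 0.02 m/s); the robot touches nothing.
It fails at once if the amber jar is moved more than 40 mm (distance of amber_jar from where it was at the start of the episode above 0.04 m).
It fails at once if the vial rack is moved more than 40 mm (distance of vial_rack from where it was at the start of the episode above 0.04 m).
It fails at once if the syringe is moved more than 40 mm (distance of syringe from where it was at the start of the episode above 0.04 m).
It also fails if it takes over 58 s, if anything falls off the work surface, if the arm or the gripper's body presses on something with over 40 N, if the wrist force passes 120 N, or if a joint passes its speed limit or range.

ROBOT

A 6-joint arm with a two-finger parallel gripper is mounted at the origin on the work surface. World frame = base frame: x ahead of the robot, y to its left, z up, the work surface at z = 0. Lengths are in mm, angles in rad, forces in N, time in s.
With the tool pointing down it reaches from about 275 to 825 mm from the base axis. Payload 4.9 kg.
Tool frame: the origin (TCP) lies at the very end of the fingers, on their centre line; the grasp point (between the pads) lies 19 mm behind it; z points along the fingers, y is the direction in which the jaws open and shut (so a half turn about z gives the same grasp; the last joint's range is limited). The gripper opens to 85 mm and grips with 20 to 120 N. Pads are 22 mm wide; open, the fingers measure 114 mm over their backs; the gripper's body (76 mm by 85 mm) begins 54 mm behind the grasp point. The pads swing forward as they close: fully open they stand 13 mm farther back than shut.
Start: joints at [0.98, 0.326, -0.193, 1.052, 0, 1.437], TCP at [242.591, 493.628, 231.281] pointing down, gripper open.
Joint ranges: [-2.65, 2.65], [-0.97, 1.79], [-1.3, 1.35], [-1.93, 2.1], [-1.47, 1.37], [-3.14, 3.14]. Speed limits (rad/s): [2.57, 2.57, 3.14, 3.14, 3.14, 3.14].

INTERFACE

Orientations are given as [roll, pitch, yaw] about the fixed x, y, z axes, in that order (R = Rz(yaw) Ry(pitch) Rx(roll)).
In Python, from bench import bot, solve_ik, imaging gives the robot as it stands. Calls block until the motion is done:
- bot.move_ptp(position, orientation): joint-space move of the TCP to a pose.
- bot.movel(position, rot=None, max_speed=150, threshold=None): straight line of the TCP; rot=None keeps the orientation; max_speed is the mean speed in mm/s. With threshold (N) it stops when the force on the tool has changed by that much, and returns True; else False.
- bot.move_j(angles): joint-space move.
- bot.grip(opening, effort=None): opening from 0.0 (shut) to 1.0 (fully open); effort is the grip in N (None keeps the last); returns when the fingers have stopped.
- bot.dwell(seconds).
- solve_ik(position, orientation): joint angles nearest the present ones, or None.
- bot.get_state(): the state.
- imaging.capture(name): name is "scene" or "top" or "wrist"; returns the picture (400x640x3 uint8, blue, green, red); there is no depth.
- imaging.camera_model(name): a dict with "K" (3x3 intrinsics, pixels), "k1" (the pictures are not rectified: a ray, as slopes to the right and down, at radius r is drawn at 1 + k1 r^2 times it, then the intrinsics apply), "position" and "rotation" of the camera in the world. Camera axes: x right, y up, looking along -z (the intrinsics and any distortion apply to the point x, -y, -z); pixel columns grow to the right and rows downward; lengths in mm; the calibration is good to about 2 mm. A picture is of the moment at which its call begins: read the wrist's pose just before it. camera_model takes no time and is no camera call; for the wrist camera it gives the pose at the moment of the call.
A pose or a line that the arm cannot do raises bot.IKError and nothing moves.
- bot.sign_off(): hands the job in, once; it reports no verdict.
The state is a dict: "t": time; "qpos": joint angles; "joint_velocities": joint speeds; "effort": joint torques, N m; "tcp_pos": TCP position; "orientation": TCP orientation; "contact_force": force on the tool from outside, world axes, zero at the start; "wrist_torque": the same for the moment, N m; "opening": opening from 0.0 (shut) to 1.0 (fully open).
Only numpy, scipy, OpenCV 4.12 (cv2) and the standard library are available. Lean on these libraries where they do the work, as an engineer would, in place of code of your own. Each camera call takes 0.05 s, during which the arm holds its last target.

## Working session

There is one attempt and no reset: what is moved stays moved. The work goes in short steps, each a Python script; the robot and the scene stay as the last script left them, time stands still between calls to the robot, and variables do not carry over. Pictures are saved under pics/ and viewed, and the job is handed in when it is done.

```bash
ls; mkdir -p pics; python3 - <<'E'
from bench import bot, solve_ik, imaging
import cv2
print(bot.get_state())
for n in ("scene","top","wrist"):
    m=imaging.camera_model(n); print(n,m)
    cv2.imwrite(f"pics/{n}0.png",imaging.capture(n))
E
```

```text
pics
{'t': 0.0, 'qpos': array([ 9.79829287e-01,  3.26977292e-01, -1.93593440e-01,  1.05199042e+00,
       -1.09574876e-06,  1.43658914e+00]), 'joint_velocities': array([-0.00135354,  0.00063956,  0.00145064, -0.00020312, -0.00129219,
        0.00036814]), 'effort': array([-1.75642366e-03, -4.43392324e+01,  2.62444746e+01,  1.55767857e-02,
       -7.21875585e-05, -1.01604442e-05]), 'tcp_pos': array([242.2378123 , 493.13010229, 230.48001297]), 'orientation': array([-3.13984356e+00, -2.35055370e-04,  2.68483260e+00]), 'contact_force': array([ 0.41475816,  0.31589889, -0.09543124]), 'wrist_torque': array([0.0037881 , 0.02518726, 0.03153452]), 'opening': 0.9993009384556696}
scene {'K': array([[381.35557821,   0.        , 321.26577309],
       [  0.        , 381.35557821, 201.13712974],
       [  0.        ,   0.        ,   1.        ]]), 'k1': 0.0035534973861065015, 'position': array([1101.47450462,  216.72414587,  936.77726465]), 'rotation': array([0.6447851 , 0.0107937 , 1.92115415])}
top {'K': array([[408.61793297,   0.        , 317.48281783],
       [  0.        , 408.61793297, 203.96650765],
       [  0.        ,   0.        ,   1.        ]]), 'k1': -0.03404731491563979, 'position': array([ 339.302243  ,   -9.84072322, 1248.13558471]), 'rotation': array([ 0.14277538,  0.01695221, -1.57685072])}
wrist {'K': array([[280.59298697,   0.        , 320.54245552],
       [  0.        , 280.59298697, 204.37854091],
       [  0.        ,   0.        ,   1.        ]]), 'k1': -0.025756626913124366, 'position': array([180.45872   , 523.83547615, 373.85120708]), 'rotation': array([-0.27588163,  0.00209094,  1.11254111])}
```

View pics/top0.png

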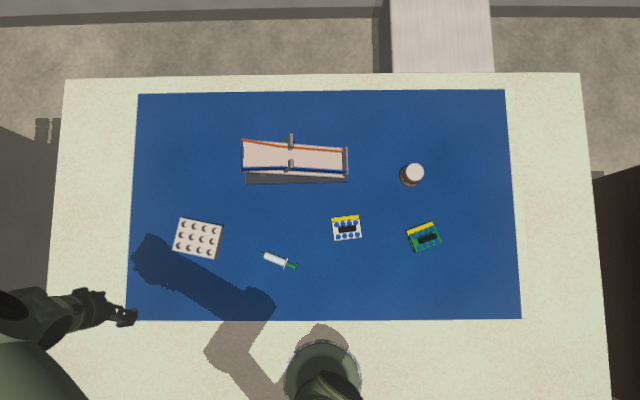

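View pics/scene0.png

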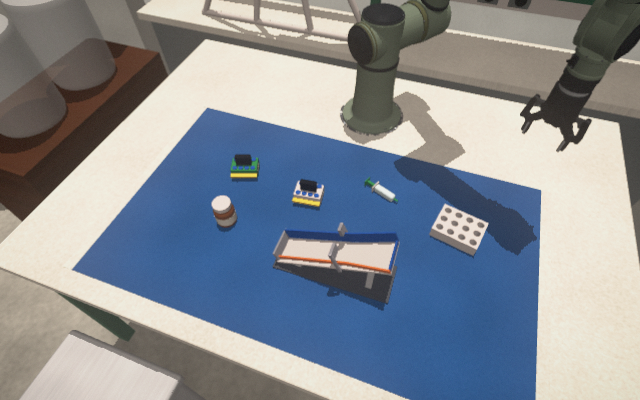

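View pics/wrist0.png

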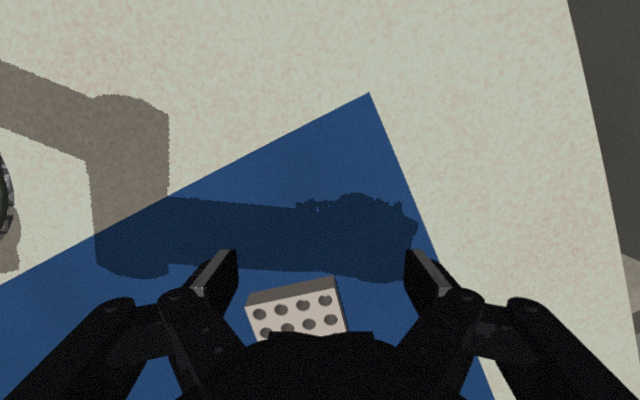

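```bash
cat > h.py <<'E'
import numpy as np, cv2
from scipy.spatial.transform import Rotation as Rn
from bench import bot, solve_ik, imaging
def rot(rpy): return Rn.from_euler('xyz',rpy).as_matrix()
def rays(m,px):
    px=np.asarray(px,float).reshape(-1,1,2)
    u=cv2.undistortPoints(px,m["K"],np.array([m["k1"],0,0,0.])).reshape(-1,2)
    d=np.c_[u[:,0],-u[:,1],-np.ones(len(u))]@rot(m["rotation"]).T
    return np.array(m["position"]),d
def onplane(m,px,z,n=None,p0=None):
    o,d=rays(m,px)
    if n is None: n=np.array([0,0,1.]);p0=np.array([0,0,z])
    t=((p0-o)@n)/(d@n)
    return o+t[:,None]*d
def project(m,P):
    P=np.atleast_2d(P); c=(P-np.array(m["position"]))@rot(m["rotation"])
    u=np.c_[c[:,0]/-c[:,2],-c[:,1]/-c[:,2]]
    r2=(u**2).sum(1,keepdims=True); u=u*(1+m["k1"]*r2)
    return u@m["K"][:2,:2].T+m["K"][:2,2]
def tri(ml,pl):
    A=np.zeros((3,3));b=np.zeros(3);L=[]
    for m,p in zip(ml,pl):
        o,d=rays(m,p);d=d[0]/np.linalg.norm(d[0]);M=np.eye(3)-np.outer(d,d);A+=M;b+=M@o;L.append((o,M))
    X=np.linalg.solve(A,b); return X,[np.linalg.norm(M@(X-o)) for o,M in L]
E
python3 - <<'E'
from h import *
im=cv2.imread("pics/top0.png"); m=imaging.camera_model("top"); s=imaging.camera_model("scene")
hsv=cv2.cvtColor(im,cv2.COLOR_BGR2HSV)
ye=cv2.inRange(hsv,(22,150,120),(35,255,255))
n,l,st,c=cv2.connectedComponentsWithStats(ye)
for i in range(1,n):
    if st[i,4]>15: print("yellow",st[i],c[i],onplane(m,c[i],20))
for p,z in (((347,229),72),((427,238),72),((412,172),85),((199,238),35),((280,260),10)): print(p,onplane(m,p,z))
# chute corners coarse, top view on guessed heights
for p,z in (((241,139),150),((244,171),150),((347,149),35),((347,178),35),((290,135),130),((290,170),130)): print(p,onplane(m,p,z))
# tool/cam relation
st=bot.get_state();w=imaging.camera_model("wrist");T=rot(st["orientation"])
print(T.T@(w["position"]-st["tcp_pos"]),(T.T@rot(w["rotation"])).round(3))
im2=cv2.imread("pics/scene0.png")
cv2.imwrite("pics/zt.png",cv2.resize(im[120:270,225:445],None,fx=3.6,fy=3.6,interpolation=2))
cv2.imwrite("pics/zs.png",cv2.resize(im2[140:310,200:420],None,fx=3.5,fy=3.5,interpolation=2))
E
```

```text
yellow [331 215  28   7 106] [344.69811321 217.91509434] [[472.75525851 -72.00934754  20.        ]]
yellow [407 222  26  14 125] [419.248 228.04 ] [[ 440.30962699 -295.52246282   20.        ]]
(347, 229) [[434.95238608 -75.51105598  72.        ]]
(427, 238) [[ 407.22121652 -304.51830787   72.        ]]
(412, 172) [[ 598.07616445 -266.13907384   85.        ]]
(199, 238) [[414.10522565 364.38246165  35.        ]]
(280, 260) [[348.01387656 123.93347937  10.        ]]
(241, 139) [[682.49150223 220.42950431 150.        ]]
(244, 171) [[590.9262674  210.07130444 150.        ]]
(347, 149) [[682.8647755  -81.61946762  35.        ]]
(347, 178) [[592.4288967  -80.09971804  35.        ]]
(290, 135) [[698.73124538  85.01212526 130.        ]]
(290, 170) [[597.00276316  84.59526335 130.        ]]
[ 6.90433730e+01  2.77619692e-02 -1.43272119e+02] [[-0.001  0.962  0.273]
 [ 1.     0.001  0.001]
 [ 0.001  0.273 -0.962]]
```

View pics/zt.png

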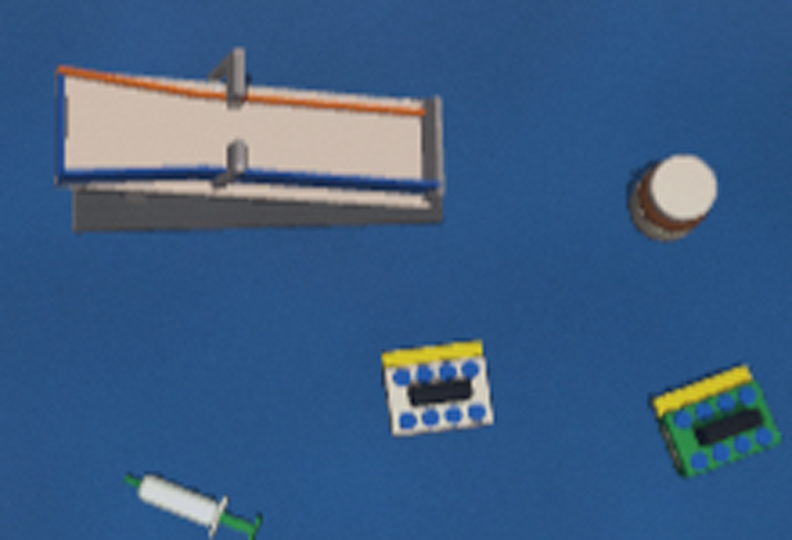

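View pics/zs.png

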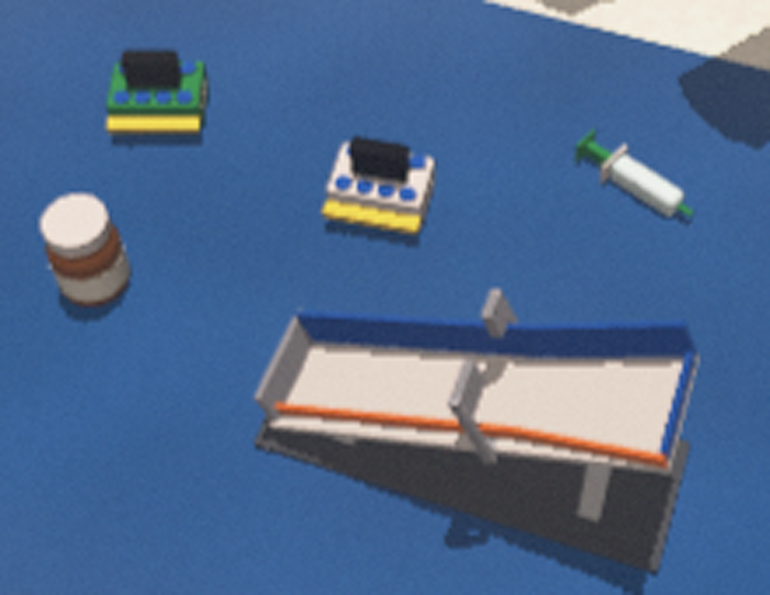

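```bash
python3 - <<'E'
from h import *
bot.move_ptp([690,80,262],[np.pi,0,np.pi])
np.save("mw1.npy",imaging.camera_model("wrist"),allow_pickle=True)
cv2.imwrite("pics/w1.png",imaging.capture("wrist"))
s=bot.get_state();print(s["t"],s["tcp_pos"],s["qpos"])
# IK check of placing pose
a=np.radians(22)
X=np.array([0,-np.cos(a),-np.sin(a)]);Y=np.array([1,0,0.]);Z=np.cross(X,Y)
R=np.c_[-X,Y,-Z];rpy=Rn.from_matrix(R).as_euler('xyz');print(Z,rpy)
print(solve_ik([640,155,175],rpy)); print(solve_ik([640,185,250],rpy))
print(solve_ik([435,-76,41],[np.pi,0,1.6]),solve_ik([407,-304,41],[np.pi,0,1.9]))
E
```

```text
2.3833 [689.6849992   81.19871023 262.09962507] [1.09129044e-02 5.96528127e-01 3.13122376e-01 1.28745432e+00
 2.22523521e-04 9.38981532e-03]
[ 0.         -0.37460659  0.92718385] [ 3.14159265 -0.38397244  1.57079633]
[-0.05062072  0.55453205 -0.04029059  0.9964142   0.38345495  1.51620773]
[-0.00364225  0.50574923  0.07468182  1.14120047  0.38396976  1.56686804]
[-0.34041906  0.37263081 -0.71010962  0.4880559   0.          1.2011736 ] [-0.78692593  0.46623683 -0.54118611  0.56337338  0.          0.45466673]
```

View pics/w1.png

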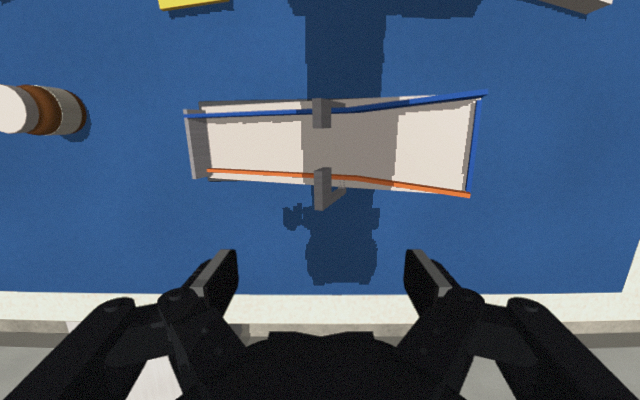

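```bash
python3 - <<'E'
import cv2
im=cv2.imread("pics/w1.png")
cv2.imwrite("pics/w1a.png",cv2.resize(im[85:220,175:345],None,fx=4.4,fy=4.4,interpolation=0))
cv2.imwrite("pics/w1b.png",cv2.resize(im[85:220,330:500],None,fx=4.4,fy=4.4,interpolation=0))
E
```

```text
(no output)
```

View pics/w1a.png

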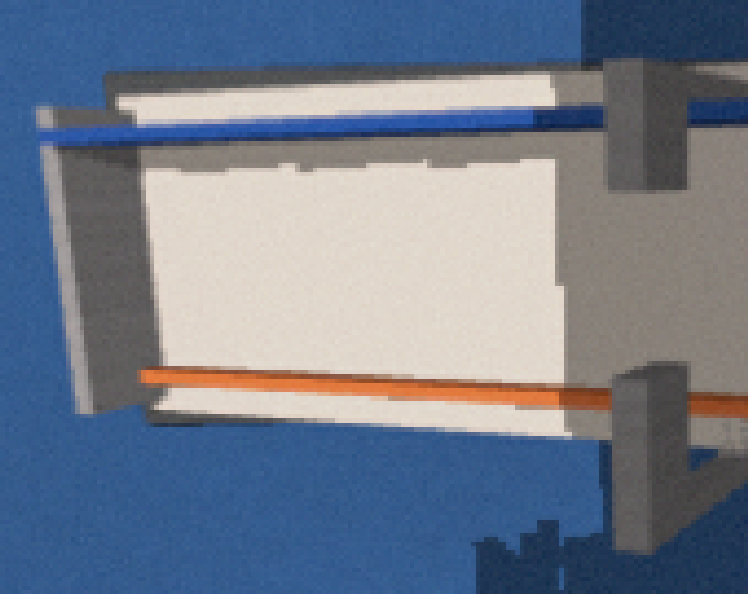

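View pics/w1b.png

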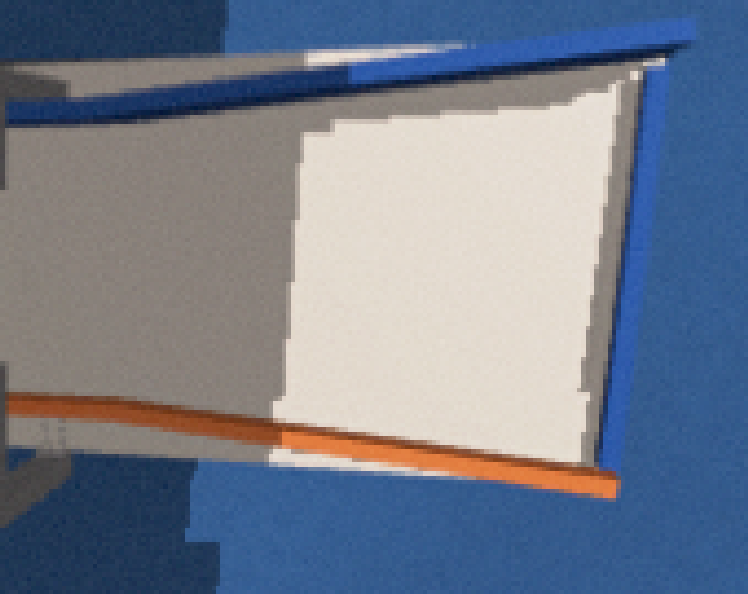

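```bash
cat > chan.py <<'E'
from h import *
def CR(psi):
    # psi: world yaw of downhill direction
    a=np.radians(22); X=np.array([np.cos(psi)*np.cos(a),np.sin(psi)*np.cos(a),-np.sin(a)])
    Y=np.array([-np.sin(psi),np.cos(psi),0]); return np.c_[X,Y,np.cross(X,Y)]
E
python3 - <<'E'
from chan import *
m=np.load("mw1.npy",allow_pickle=True).item()
im=cv2.imread("pics/w1.png");hsv=cv2.cvtColor(im,cv2.COLOR_BGR2HSV)
om=cv2.inRange(hsv,(3,140,90),(18,255,255)); om[:, :190]=0; om[230:]=0
lo=[];hi=[]
for c in list(range(214,308,4)):
    r=np.where(om[:,c])[0]; 
    if len(r): lo.append((c,r.max()+.5)); hi.append((c,r.min()-.5))
f=lambda L: np.polyfit(*np.array(L).T,1)
print("orange lo/hi fit",f(lo),f(hi))
g=cv2.cvtColor(im,cv2.COLOR_BGR2GRAY).astype(int)
# blue in straight part: outer top edge / lower dark edge: S high and value; print a column
for c in (230,270): print(c,[tuple(im[r,c]) for r in range(106,124)])
# stop/floor edge by gradient per row
se=[]
for r in range(128,168,3):
    row=cv2.GaussianBlur(g[r:r+1,195:225].astype(np.float32),(3,1),0)[0]
    d=np.diff(row); k=d.argmax(); se.append((195+k+.5,r))
se=np.array(se);print(se.T.round(1))
p=np.polyfit(se[:,1],se[:,0],1);print("stop edge c(128),c(168)",np.polyval(p,[128,168]))
S=onplane(m,[(np.polyval(p,128),128),(np.polyval(p,168),168)],30);print(S)
d=S[1]-S[0]; print("psi stop",np.arctan2(d[1],d[0])-np.pi/2)
psi=-np.pi/2
O=np.array([*S.mean(0)[:2],30])
for it in range(12):
    R=CR(psi)
    loc=lambda px,z:(onplane(m,px,0,R[:,2],O+R[:,2]*z)-O)@R
    qo=loc([(c,np.polyval(f(lo),c)) for c in (214,306)],10)
    slope=(qo[1,1]-qo[0,1])/(qo[1,0]-qo[0,0])
    psi+=np.arctan(slope)
    O=O+R[:,1]*(qo[:,1].mean()-36)
    qs=loc([(np.polyval(p,128),128),(np.polyval(p,168),168)],0)
    O=O+R[:,0]*qs[:,0].mean()
    O[2]=30
print("psi",psi,"O",O,qo,qs)
R=CR(psi)
print("orange inner-bottom (want y=32)",loc([(c,np.polyval(f(hi),c)) for c in (214,306)],0))
print("back edge floor (x=-310)",loc([(475.5,102),(466.4,190.7)],0))
print("orange end outer top (x~-310/-314,y 46)",loc([(470.2,198)],10))
print("blue end outer top (y -46)",loc([(488,90)],36))
np.savez("ch1.npz",O=O,psi=psi)
for n,src in (("top","top0"),("scene","scene0"),("wrist","w1")):
    mm=m if n=="wrist" else imaging.camera_model(n)
    I=cv2.imread(f"pics/{src}.png")
    k=4
    P=[(0,36,10),(-200,36,10),(-310,46,10),(0,-36,36),(-200,-36,36),(-310,-46,36),(0,0,0),(-310,0,0),(-245,0,0),(0,36,30),(0,-36,30),(-182,-36,67),(-182,48,67)]
    px=project(mm,O+np.array(P)@R.T)
    x0=int(max(px[:,0].min()-15,0));y0=int(max(px[:,1].min()-15,0));x1=int(px[:,0].max()+15);y1=int(px[:,1].max()+15)
    k=min(780/(x1-x0),580/(y1-y0))
    J=cv2.resize(I[y0:y1,x0:x1],None,fx=k,fy=k,interpolation=0)
    for q in px: cv2.drawMarker(J,tuple(int(v) for v in ((q-[x0-.5,y0-.5])*k)),(255,0,255),0,9,1)
    cv2.imwrite(f"pics/ov_{n}.png",J)
E
```

```text
orange lo/hi fit [5.56521739e-02 1.59863768e+02] [5.05434783e-02 1.57400362e+02]
230 [(np.uint8(201), np.uint8(214), np.uint8(225)), (np.uint8(210), np.uint8(219), np.uint8(227)), (np.uint8(207), np.uint8(216), np.uint8(226)), (np.uint8(208), np.uint8(220), np.uint8(227)), (np.uint8(201), np.uint8(215), np.uint8(225)), (np.uint8(197), np.uint8(198), np.uint8(205)), (np.uint8(180), np.uint8(141), np.uint8(133)), (np.uint8(168), np.uint8(90), np.uint8(54)), (np.uint8(166), np.uint8(85), np.uint8(40)), (np.uint8(152), np.uint8(81), np.uint8(42)), (np.uint8(100), np.uint8(57), np.uint8(41)), (np.uint8(107), np.uint8(111), np.uint8(115)), (np.uint8(120), np.uint8(128), np.uint8(135)), (np.uint8(122), np.uint8(128), np.uint8(137)), (np.uint8(117), np.uint8(125), np.uint8(132)), (np.uint8(120), np.uint8(126), np.uint8(133)), (np.uint8(123), np.uint8(130), np.uint8(140)), (np.uint8(189), np.uint8(199), np.uint8(210))]
270 [(np.uint8(203), np.uint8(214), np.uint8(224)), (np.uint8(205), np.uint8(217), np.uint8(225)), (np.uint8(204), np.uint8(217), np.uint8(226)), (np.uint8(201), np.uint8(214),
[... 990 characters left out ...]
.5567435327738703
psi -1.5543414148456842 O [642.95359246 -66.27985121  30.        ] [[ -12.69554546   36.           10.        ]
 [-144.55664886   36.           10.        ]] [[-8.03057616e-02 -1.91451990e+01  4.81390537e-14]
 [ 8.03057754e-02  3.30048332e+01  4.00661763e-14]]
orange inner-bottom (want y=32) [[-4.05550811e+00  3.31399900e+01 -1.64682841e-14]
 [-1.40015026e+02  3.32432290e+01 -1.30011185e-14]]
back edge floor (x=-310) [[-3.07090275e+02 -3.79078414e+01 -3.21561690e-14]
 [-3.08434876e+02  4.23563397e+01 -5.32946828e-15]]
orange end outer top (x~-310/-314,y 46) [[-311.3077088    46.86802251   10.        ]]
blue end outer top (y -46) [[-311.05699008  -44.08002771   36.        ]]
```

View pics/ov_wrist.png

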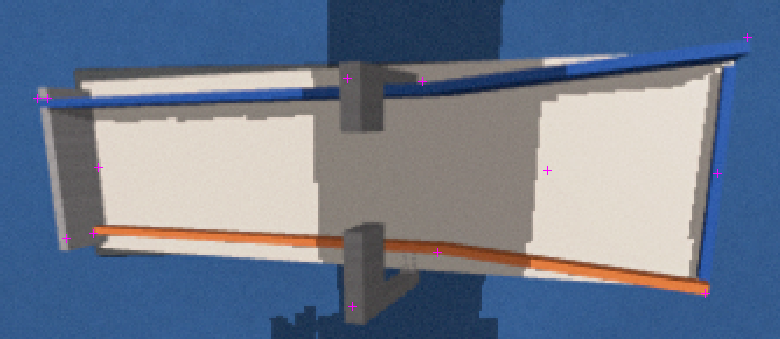

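View pics/ov_scene.png

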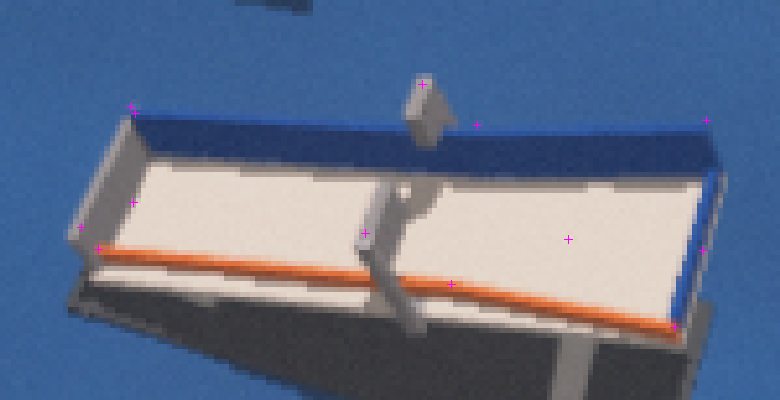

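View pics/ov_top.png

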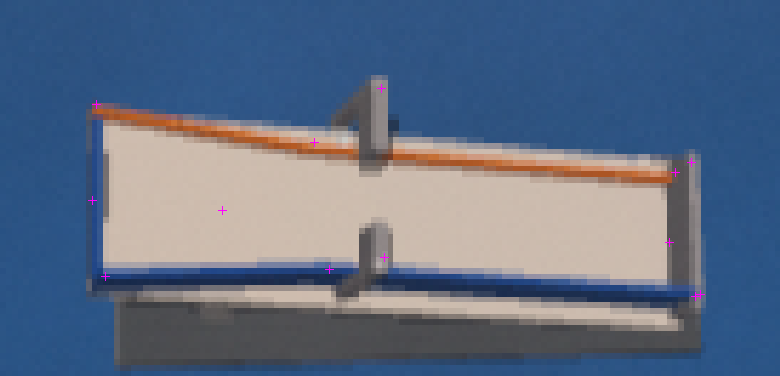

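```bash
python3 - <<'E'
from chan import *
m=np.load("mw1.npy",allow_pickle=True).item();d=np.load("ch1.npz");O=d["O"];R=CR(float(d["psi"]))
loc=lambda px,z:(onplane(m,px,0,R[:,2],O+R[:,2]*z)-O)@R
print(loc([(230,111.8),(270,109.8)],36)) # want -36
print(loc([(230,116.3),(270,115.0)],36)) # inner top/bot?
# y shift: mean
y=loc([(230,111.8),(270,109.8)],36)[:,1].mean()+36
sh=np.mean([y,1.2*1,0]);print("shift",sh)
O2=O+R[:,1]*sh-R[:,0]*(-1.0); print(O2)
np.savez("ch2.npz",O=O2,psi=d["psi"])
E
```

```text
[[ -68.83478762  -35.58388938   36.        ]
 [-118.96564196  -35.73847821   36.        ]]
[[ -68.26714764  -30.95164404   36.        ]
 [-118.60132098  -30.71956778   36.        ]]
shift 0.51293873453783
[643.4817178  -67.19846957  29.62539341]
```

```bash
cat > cas.py <<'E'
from chan import *
def hover(cx,cy,cyaw,z=165):
    ty=np.pi+cyaw; tx=np.array([np.cos(ty),np.sin(ty)])
    p=np.array([cx,cy])-69*tx
    bot.move_ptp([p[0],p[1],z],[np.pi,0,ty])
    bot.dwell(0.15)
    m=imaging.camera_model("wrist"); im=imaging.capture("wrist"); return m,im
def analyse(m,im,cx,cy,cyaw):
    hsv=cv2.cvtColor(im,cv2.COLOR_BGR2HSV)
    c0=project(m,[[cx,cy,40]])[0]
    # lip top face, z=22
    ye=cv2.inRange(hsv,(20,130,100),(36,255,255))
    n,l,st,c=cv2.connectedComponentsWithStats(ye)
    i=1+np.argmax([s[4] if np.linalg.norm(cc-c0)<110 else 0 for s,cc in zip(st[1:],c[1:])])
    ct=max(cv2.findContours((l==i).astype(np.uint8),0,2)[0],key=cv2.contourArea)
    P=onplane(m,ct.reshape(-1,2),22)[:,:2]; r=cv2.minAreaRect(P.astype(np.float32)); print("lip rect",r)
    # rib top z=72: black region
    bl=((im.max(2)<50)).astype(np.uint8); bl[245:]=0
    n,l,st,c=cv2.connectedComponentsWithStats(bl)
    i=1+np.argmax([s[4] if np.linalg.norm(cc-c0)<60 else 0 for s,cc in zip(st[1:],c[1:])])
    ct=max(cv2.findContours((l==i).astype(np.uint8),0,2)[0],key=cv2.contourArea)
    P2=onplane(m,ct.reshape(-1,2),72)[:,:2]; r2=cv2.minAreaRect(P2.astype(np.float32)); print("rib rect",r2,st[i])
    return r,r2
E
python3 - <<'E'
from cas import *
g=(407,-304,-1.30)
m,im=hover(*g)
np.save("mg.npy",m,allow_pickle=True);cv2.imwrite("pics/g1.png",im)
print(bot.get_state()["t"],bot.get_state()["tcp_pos"])
analyse(m,im,*g)
E
```

```text
4.5083 [ 426.12214174 -370.07191904  165.08908085]
lip rect ((441.56854248046875, -297.7415771484375), (12.974630355834961, 83.15681457519531), 19.570463180541992)
rib rect ((408.38385009765625, -309.6129150390625), (15.386019706726074, 48.17264175415039), 19.8752498626709) [ 309  102   22   61 1106]
```

View pics/g1.png

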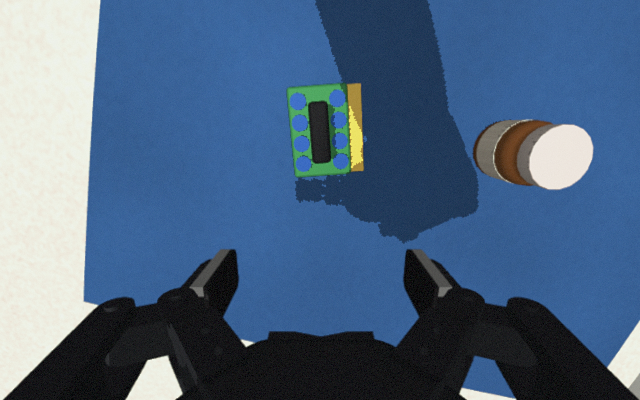

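```bash
cat >> cas.py <<'E'
d=np.load("ch2.npz"); O=d["O"].copy(); O[2]=30; PSI=float(d["psi"])
def pick(cx,cy,cyaw):
    ty=np.pi+cyaw
    bot.move_ptp([cx,cy,100],[np.pi,0,ty])
    t=bot.movel([cx,cy,41],max_speed=100,threshold=15); s=bot.get_state(); print("down",t,s["tcp_pos"],s["contact_force"])
    bot.grip(0.0,60); s=bot.get_state(); print("grip",s["opening"],s["contact_force"],s["t"])
    bot.movel([cx,cy,200],max_speed=200); s=bot.get_state(); print("lift",s["opening"],s["contact_force"],s["t"])
def chpose(p,dy=0):
    R=CR(PSI); return O+R@np.array(p,float), Rn.from_matrix(np.c_[-R[:,0],R[:,1],-R[:,2]]).as_euler('xyz')
E
python3 - <<'E'
from cas import *
pick(408.4,-309.6,np.radians(19.75)-np.pi/2)
p,r=chpose([-250,0,41+115]); print(p,r)
bot.move_ptp(p,r)
s=bot.get_state(); print(s["t"],s["tcp_pos"],s["orientation"],s["contact_force"])
for n in ("top","scene","wrist"): cv2.imwrite(f"pics/p1{n}.png",imaging.capture(n))
np.save("mp1.npy",imaging.camera_model("wrist"),allow_pickle=True)
a=cv2.imread("pics/p1scene.png")
cv2.imwrite("pics/p1s.png",cv2.resize(a[150:330,240:460],None,fx=3.5,fy=3.2))
E
```

```text
down False [ 408.87219754 -310.27824051   41.51057876] [-0.65016666  0.07815155  0.39014501]
grip 0.1789388379449828 [-0.36402296 -0.61346097  2.92856902] 6.3417
lift 0.17796968200886618 [-0.39138344  1.09772209 -4.02768659] 7.2833
[640.62926684 106.13539656 268.29232967] [ 3.14159265 -0.38397244  1.58725124]
9.0167 [640.51853898 105.08727288 267.93794115] [-3.1410644  -0.38327636  1.58593792] [-0.01484209 -0.4701597  -3.50220323]
```

View pics/p1s.png

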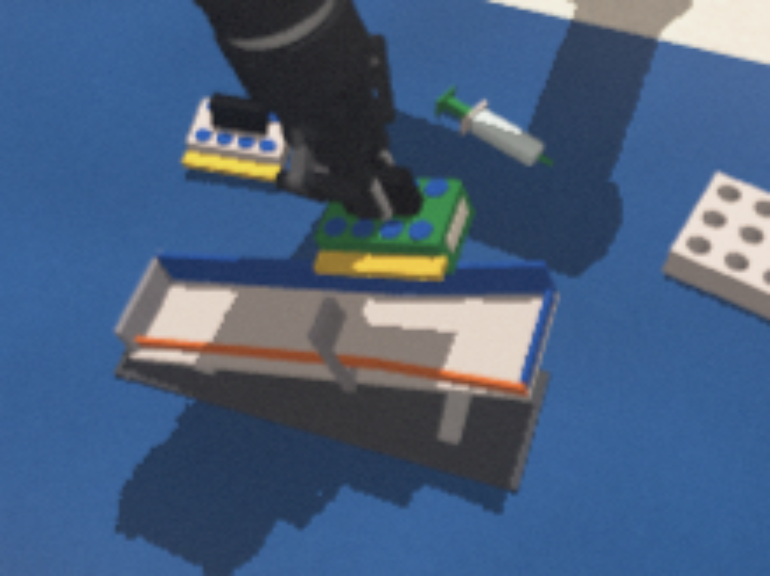

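View pics/p1wrist.png

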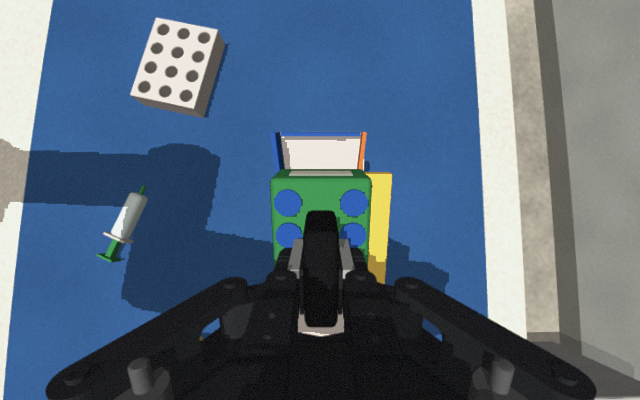

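```bash
cat >> cas.py <<'E'
def place(tag):
    p,r=chpose([-250,0,49]); bot.movel(p,r,max_speed=120)
    s=bot.get_state(); print("near",(s["tcp_pos"]-O)@CR(PSI),s["contact_force"],s["t"])
    p,r=chpose([-250,0,36]); h=bot.movel(p,r,max_speed=12,threshold=4)
    s=bot.get_state(); print("touch",h,(s["tcp_pos"]-O)@CR(PSI),s["contact_force"],s["t"])
    np.save(f"m{tag}.npy",imaging.camera_model("wrist"),allow_pickle=True)
    for n in ("top","scene","wrist"): cv2.imwrite(f"pics/{tag}{n}.png",imaging.capture(n))
    a=cv2.imread(f"pics/{tag}scene.png"); cv2.imwrite(f"pics/{tag}s.png",cv2.resize(a[200:330,250:430],None,fx=4.2,fy=4.2))
E
python3 - <<'E'
from cas import *
place("q1")
E
```

```text
near [-250.07205764    0.6269908    49.86793461] [-0.01021817 -0.71846778 -3.41098825] 10.2083
touch True [-2.49823787e+02  3.58684947e-02  4.07332586e+01] [ 0.41693726 -1.28195102  5.37492198] 10.925
```

View pics/q1s.png

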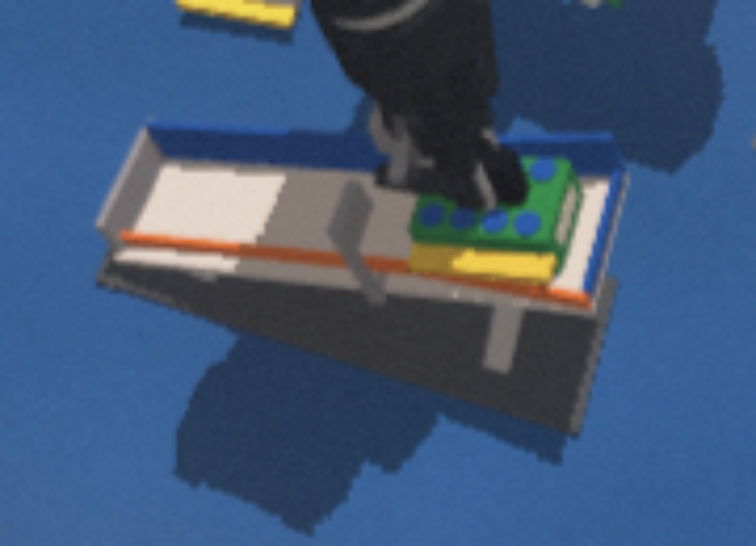

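View pics/q1wrist.png

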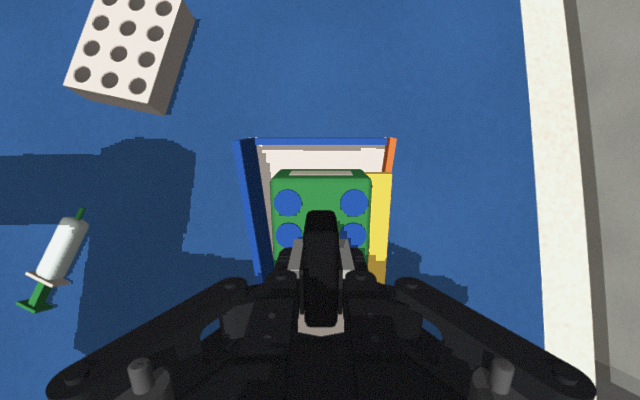

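```bash
python3 - <<'E'
from cas import *
bot.grip(0.6); s=bot.get_state(); print(s["t"],s["opening"],s["contact_force"])
p,r=chpose([-250,0,150]); bot.movel(p,r,max_speed=200)
s=bot.get_state(); print(s["t"])
n="scene"; a=imaging.capture(n); cv2.imwrite("pics/r1scene.png",a); cv2.imwrite("pics/r1s.png",cv2.resize(a[180:330,210:430],None,fx=3.6,fy=3.6))
E
```

```text
11.5083 0.5998831134240452 [ 1.19724114 -0.28106167 -0.95280622]
12.2083
```

View pics/r1s.png

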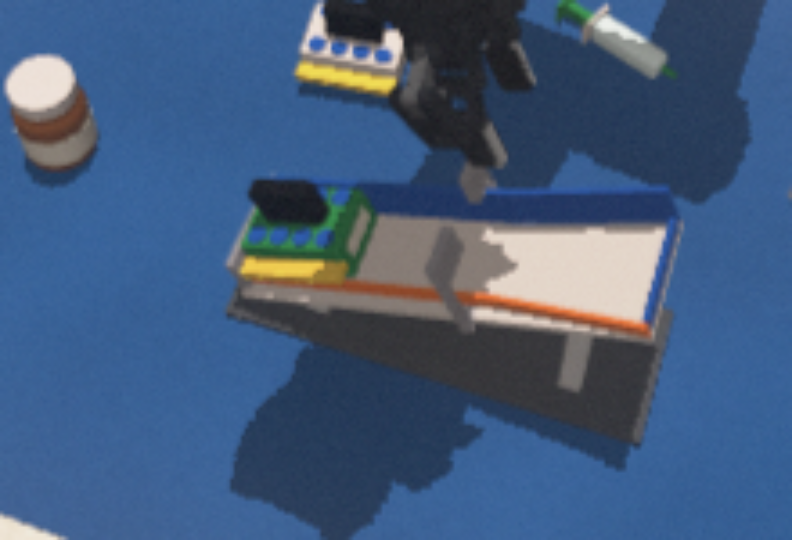

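```bash
python3 - <<'E'
from cas import *
bot.grip(1.0)
g=(435,-76,-1.48)
m,im=hover(*g)
np.save("mwh.npy",m,allow_pickle=True);cv2.imwrite("pics/wh1.png",im)
t=imaging.capture("top"); cv2.imwrite("pics/t2.png",t); cv2.imwrite("pics/t2z.png",cv2.resize(t[120:200,225:365],None,fx=5.6,fy=5.6,interpolation=2))
print(bot.get_state()["t"])
analyse(m,im,*g)
E
```

```text
14.2
lip rect ((473.0044250488281, -72.65078735351562), (12.132074356079102, 83.05028533935547), 6.839330196380615)
rib rect ((437.35675048828125, -76.80766296386719), (14.602920532226562, 48.026588439941406), 5.731433868408203) [ 313   95   19   62 1114]
```

View pics/wh1.png

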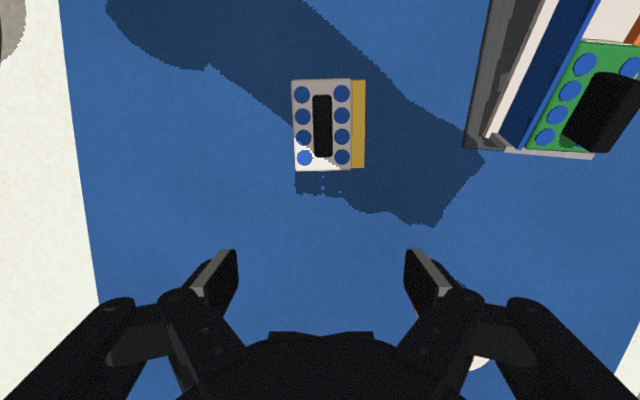

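View pics/t2z.png

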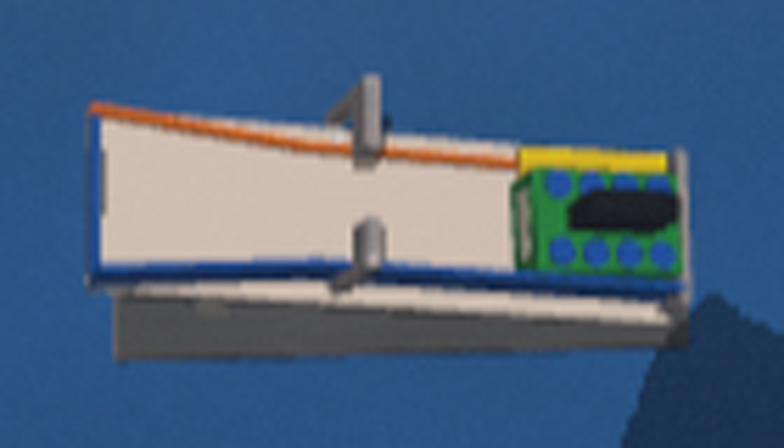

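```bash
python3 - <<'E'
from cas import *
pick(437.4,-76.8,np.radians(6.5)-np.pi/2)
q=bot.get_state()["tcp_pos"]; bot.movel([q[0],q[1],260],max_speed=200)
p,r=chpose([-250,0,41+115]); bot.move_ptp(p,r)
s=bot.get_state(); print(s["t"],s["opening"],(s["tcp_pos"]-O)@CR(PSI),s["contact_force"])
place("q2")
E
```

```text
down False [438.04001935 -77.33191565  41.54239987] [ 0.33841124 -0.46167063 -0.00516552]
grip 0.17624041690908845 [ 0.10276946 -0.7085432   3.48530263] 16.05
lift 0.18100717505109018 [-0.7274865   0.49596047 -4.28537797] 16.9917
18.4917 0.17747340691777305 [-249.17263332   -0.90008832  155.46749981] [ 0.69600546 -0.23633175 -3.41055399]
near [-250.06662751    0.59883399   50.0001482 ] [-0.33479988 -0.10256484 -3.32251184] 19.5333
touch True [-2.49841404e+02  4.03603632e-02  4.06925227e+01] [ 0.91401502 -0.88008451  4.48309034] 20.25
```

View pics/q2s.png

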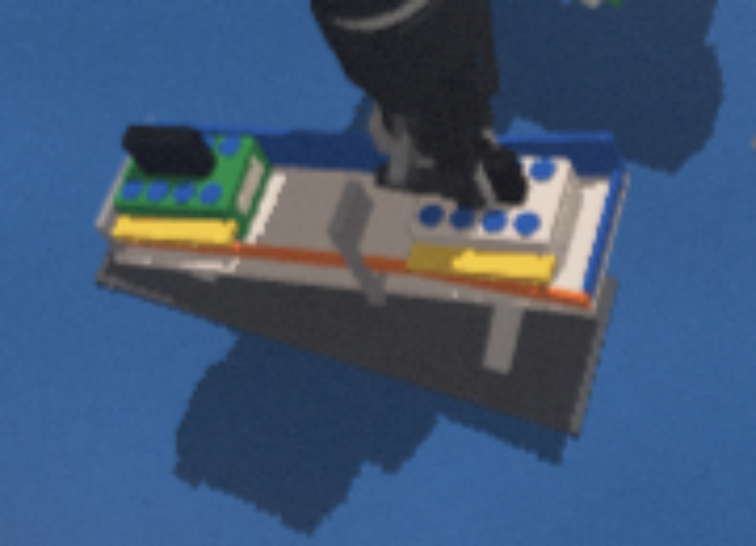

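View pics/q2wrist.png

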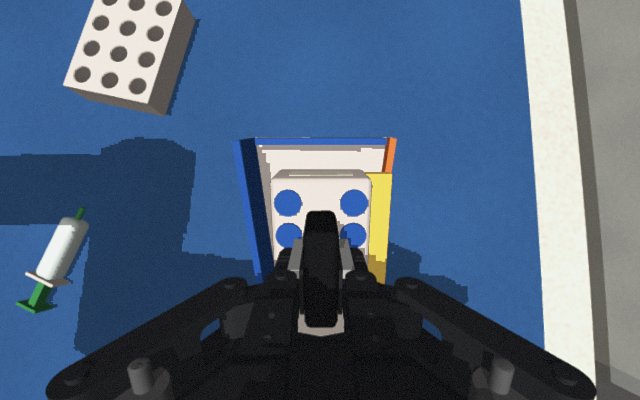

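White sits in the bay exactly as green did: lip at cols 370–391, over the orange wall. Releasing.

```bash
python3 - <<'E'
from cas import *
bot.grip(0.6)
p,r=chpose([-250,0,150]); bot.movel(p,r,max_speed=200)
bot.move_ptp([480,60,290],[np.pi,0,1.57])   # clear of the views
bot.dwell(0.3)
R=CR(PSI)
for n in ("top","scene"):
    a=imaging.capture(n); cv2.imwrite(f"pics/f{n}.png",a); m=imaging.camera_model(n)
    # expected outlines of the top faces (z=36) for check
    px=project(m,O+np.array([(x,y,36.) for x in(0,-84,-168) for y in(-28,28)]+[(x,42,18.) for x in (-42,-126)])@R.T)
    x0,y0,x1,y1=(225,120,365,200) if n=="top" else (250,200,430,330)
    k=5.6 if n=="top" else 4.2
    J=cv2.resize(a[y0:y1,x0:x1],None,fx=k,fy=k,interpolation=2)
    for q in px: cv2.drawMarker(J,tuple(int(v) for v in ((q-[x0-.5,y0-.5])*k)),(255,0,255),0,9,1)
    cv2.imwrite(f"pics/fz{n}.png",J)
    # lip tops: yellow on channel plane z=22
    hsv=cv2.cvtColor(a,cv2.COLOR_BGR2HSV); ye=cv2.inRange(hsv,(20,130,90),(36,255,255))
    nn,l,st,c=cv2.connectedComponentsWithStats(ye)
    for i in range(1,nn):
        if st[i,4]>15: print(n,st[i],((onplane(m,[(st[i,0]-.5,c[i,1]),c[i],(st[i,0]+st[i,2]-.5,c[i,1])],0,R[:,2],O+R[:,2]*22)-O)@R).round(1).tolist())
s=bot.get_state(); print(s["t"],s["contact_force"])
E
```

```text
top [314 145  31   6 100] [[-101.8, 30.4, 22.0], [-53.9, 34.3, 22.0], [-1.7, 38.6, 22.0]]
scene [276 251  55  10 289] [[-2.2, 44.1, 22.0], [-83.8, 36.1, 22.0], [-160.2, 28.6, 22.0]]
22.6417 [-1.0528584 -0.1984504  0.4850059]
```

View pics/fztop.png

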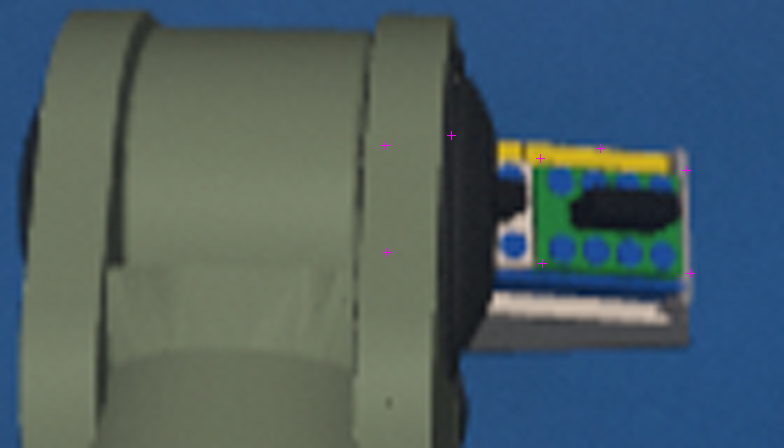

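View pics/fzscene.png

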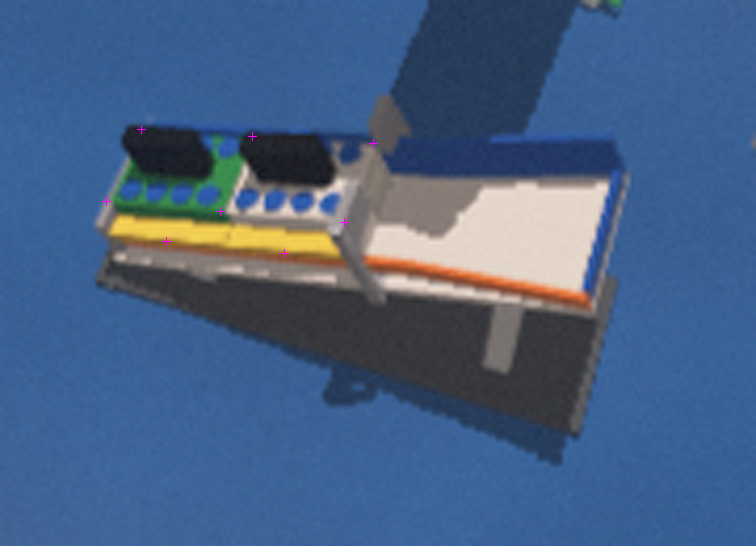

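View pics/fscene.png

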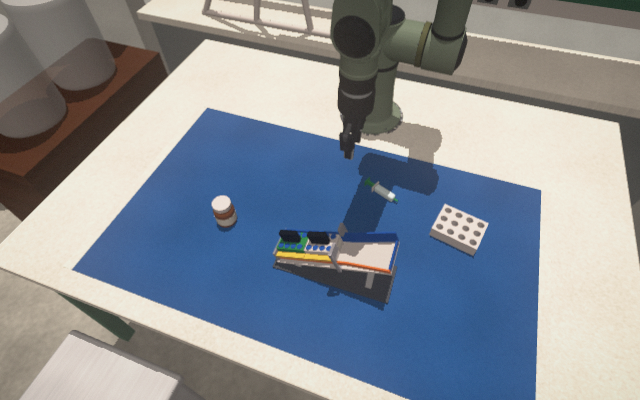

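```bash
python3 - <<'E'
from h import *
a=imaging.capture("scene").astype(int); b=cv2.imread("pics/fscene.png").astype(int)
print("moved px in chute region",(abs(a-b)[225:300,265:405].max(2)>40).sum())
bot.sign_off(); print(bot.get_state()["t"])
E
```

```text
moved px in chute region 5
the job is handed in; nothing more can be done
the job is handed in; nothing more can be done
```

Both cassettes are down the chute and the job is handed in, with the clock at about 22.7 s of the 58 s allowed. No verdict is reported.

I found the chute from a wrist picture and each cassette's rib and lip from a close wrist picture. Each cassette was gripped by its rib, tilted to the 22° slope, lowered into the bay at channel x ≈ -250 mm until light floor contact, and let go.

**What the last checks showed:**
- **Green:** it sits against the stop with its lip over the orange wall.
- **White:** it is right behind green, touching it, with its lip on the same side.
- **At rest:** two scene pictures taken just before hand-in matched except for 5 pixels, which I put down to noise.
- **Bystanders:** the jar, rack and syringe look unmoved. I judged that by eye and did not measure it.
- **Gripper:** it was well clear of everything at the end.

**What disagreed or could not be checked:**
- The chute's length measured 2–3 mm short, and the predicted outlines sit 1–2 pixels (about 3 mm) off in the fixed cameras. That is close to the stated calibration error.
- In the final overhead picture the arm hid most of the white cassette, and a gauge post hid its uphill end in the scene view. Both lips also merged into one patch, so I have no separate final measurement of either cassette. Their final positions rest on the scene view, where the lip patch runs from channel x = -2 to -160 mm with its end behind the post (-168 expected).

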